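Clear the comb and slide the mirror to its marker

ROBOT

A 6-joint arm with a two-finger parallel gripper is mounted at the origin on the work surface. World frame = base frame: x ahead of the robot, y to its left, z up, the work surface at z = 0. Lengths are in m, angles in rad, forces in N, time in s.
With the tool pointing down it reaches from about 0.35 to 0.975 m from the base axis. Payload 17.4 kg.
Tool frame: the origin (TCP) lies at the very end of the fingers, on their centre line; the grasp point (between the pads) lies bot.grip_depth behind it (bot.grip_depth is the distance from the TCP to the grasp point, in m); z points along the fingers, y is the line along which they close (so a half turn about z gives the same grasp; the last joint's range is limited). The gripper opens to 85 mm and grips with 20 to 120 N. Pads are 22 mm wide; open, the fingers measure 114 mm over their backs; the gripper's body (76 mm by 85 mm) begins 54 mm behind the grasp point. The pads swing forward as they close: fully open they stand 13 mm farther back than shut.
Start: joints at [-1.248, 0.116, 1.442, -0, 1.584, -0.038], TCP at [0.238, -0.632, 0.231] pointing down, gripper open.
Joint ranges: [-2.83, 2.83], [-0.83, 2.19], [0.07, 2.5], [-1.14, 4.28], [0.01, 3], [-2.97, 2.97]. Speed limits (rad/s): [1.89, 1.89, 2.22, 3.14, 3.14, 3.14].

INTERFACE

Orientations are given as [roll, pitch, yaw] about the fixed x, y, z axes, in that order (R = Rz(yaw) Ry(pitch) Rx(roll)).
In Python, from workcell import telemetry, optics, bot gives the robot as it stands.
- The arm moves only by the shell command python3 -m jog 'ROWS'. ROWS is JSON, a list of rows, each an object of numbers: "x", "y", "z": the shift along the tool's x, y, z as a fraction of full scale; "wx", "wy", "wz": the turn, a rotation vector about the tool's x, y, z as a fraction of full scale; "jaw": the opening, from -1 (shut) to 1 (fully open). A call has 1 to 12 rows; each row shifts and turns the commanded pose from where the row before left it, along the tool's axes as they then stand; what a row does not reach is not made up. Full scale, the value 1, is 120 mm for a shift and 10 degrees for a turn. A row lasts 1/8 s, in which the tool goes at most 62.5 mm and 10.7 degrees, less where a joint would pass 70% of its speed; a pose out of reach is approached as far as the arm can. A call with a number of a shift or a turn outside -1 to 1 is refused whole. A call with a gripper value outside its range is refused whole. The fingers move at their own pace and stop on an object; the grip force is fixed at half the most. Time passes only in rows, so rows that do not move let the fingers close. It gives the time, the measured TCP pose, the force, the opening and the grip force at its end, in the units of the state.
- telemetry.state(): the state, without advancing time (a new reading comes with each control period).
- optics.snapshot(name): name is "scene" or "top" or "wrist"; returns the picture (420x560x3 uint8, blue, green, red); there is no depth.
- optics.calibration(name): a dict with "vfov" (degrees; the focal length in pixels is half the picture's height over the tangent of half this angle, whatever the lens; pixels are square), "cx", "cy" (the principal point, pixels), "k1" (the pictures are not rectified: a ray, as slopes to the right and down, at radius r is drawn at 1 + k1 r^2 times it, then the intrinsics apply), "pose" (4x4, takes a point from camera to world coordinates); the wrist camera has in their place "tool_from_camera" (4x4, takes a point from camera to tool coordinates, whose origin is the TCP and whose axes are the flange's). Camera axes: x right, y up, looking along -z (the intrinsics and any distortion apply to the point x, -y, -z); pixel columns grow to the right and rows downward; lengths in m; the calibration is good to about 2 mm. A picture is of the moment at which its call begins: read the wrist's pose just before it. calibration takes no time and is no camera call.
- bot.job_done(): hands the job in; it is judged then, once.
Trained networks look in the newest picture that a camera, given by its name, has taken for a name from the list of things; names that differ only in an ending like _2 or _b are one class to them, and where a whole thing is asked for, a point or a joint stands for the part that bears it (a point fixed in the world has none). Each returns a list of dicts, best first, with "p" (0 to 1); they miss things now and then, are a little off and sometimes report something else, mostly with a low value. They report only what shows in the picture. A call takes as long as a camera call. They do not tell look-alikes from the thing itself.
- optics.find_in(query, camera): "box" ([left, top, right, bottom] in pixels, round what is visible of it).
- optics.tip_of(query, camera): "pixel" ([column, row] in pixels: a listed point, or the origin of a listed thing).
The state is a dict: "clock": time; "q": joint angles; "qd": joint speeds; "joint_efforts": joint torques, N m; "tool_pos": TCP position; "tcp_rot": TCP orientation; "wrist_force": force on the tool from outside, world axes, zero at the start; "moment": the same for the moment, N m; "grip_width": finger opening in m; "gripper_force": force on a finger pad.
Only numpy, scipy, OpenCV 4.12 (cv2) and the standard library are available. Lean on these libraries where they do the work, as an engineer would, in place of code of your own. Each camera call takes 0.05 s, during which the arm holds its last target. There are 200 camera calls.

TASK

The make-up mirror has to be set for the next member of the family, but the comb has been left across its rail. First lift the comb off and lay it flat in the steel tray without dropping it, then take the mirror by its grip fin and slide it until its pointer stands exactly opposite the tall marker. Do not touch the mirror itself, and leave everything else standing where it is.

Things in the scene. Friction and masses are not known exactly. Their poses are not given: they have to be found in the camera images.
- rail: Fixed slide rail along its y: two steel bars 12 mm thick at x = -30 and +30 mm, axes 30 mm and tops 36 mm above the table, free space below and between, from y = -257 to +257 mm; wooden end blocks 90 x 30 x 44 mm centred at y = -272 and +272 mm. Origin on the table under the rail's middle; z up, x across the rail, away from the robot.
- carriage (a joint): Mirror carriage along the rail, m, 0 to 0.42, growing to the rail's +y: its centre is at rail y = -0.21 + value. Starts near 0; friction about 2.5 N, stays where left. A wooden block on the bars, 70 mm along the rail, rail x -47 to +43 mm, 24 to 50 mm above the table; carries mirror, fin and pointer.
- carriage_fin (a point): Grip point of the carriage's upright steel fin (12 mm thick along the rail, 22 mm across, 50 to 105 mm above the table), on the robot's side of the mirror. Point: fin's middle plane, rail x -36 mm, 85 mm up; axes as the rail's. The leaning mirror leaves no room for a vertical gripper: come from the robot's side tilted about 40 degrees (30 at least), fingers closing along the rail.
- carriage_pointer (a point): Tip of the small steel pointer on the carriage's front, 5 mm wide, 14 mm long, pointing to rail -x; tip at rail x = -60 mm, in line with the fin, 40 mm above the table. Axes as the rail's.
- mirror: Make-up mirror with wooden back, 130 mm wide along the rail, 165 mm tall, 8 mm thick, fixed on the carriage, leaning 10 degrees towards the robot over the fin. Origin: middle of lower edge, front face, 62 mm above the table, rail x +5 mm; z runs up the pane. Top edge at rail x about -23 mm, 225 mm up. Not to be touched.
- marker_tall: The marker to slide to: fixed brass post with a 22 mm ball on top, 61 mm tall, post 10 mm thick, foot 24 x 20 x 5 mm, on the table on the robot's side of the rail at rail x -74 mm, beyond the comb. Origin under its post; axes parallel to the rail's: the pointer is in line when both are at the same rail y.
- marker_low: Another family member's marker: like the tall one, but a plain stub 22 mm tall without a ball. Fixed, also at rail x = -74 mm, either nearer or farther along than the tall one. Not the one wanted. Origin under its post.
- comb: Black wide-tooth comb, 170 mm long (x), 36 mm wide (y -18 to +18 mm), 8 mm thick, about 50 g; spine at +y, teeth to -y. Origin: centre of its underside, z up; balances within 5 mm of it. Starts lying across both bars, underside 36 mm above the table, square to the rail within 9 degrees, between carriage and markers. Can be gripped across its width at its middle, between the bars.
- tray: Loose stainless steel jewellery tray, open, 120 mm (its x) by 240 mm (its y) by 20 mm high, walls 4 mm, floor 4 mm thick. Origin at the centre of its underside, z up. The comb fits in with its length along the tray's y. About 0.7 kg, stays where it is.
- bangles: Stack of brass bangles, a ring 66 mm across, 30 mm tall, loose bystander. Origin: centre of underside.
- kajal: Purple plastic kajal case with twist cap, lying, 100 mm long along its x, 18 mm thick, loose bystander. Origin: centre of underside.
- compact: Round black powder compact, 72 mm across, 18 mm tall, loose bystander. Origin: centre of underside.
- vase: White ceramic vase, 76 mm across, 150 mm tall, loose bystander. Origin under its centre.
- cream_jar: White cream jar, 64 mm across, 55 mm tall, loose bystander. Origin under its centre.
- scent_bottle: Amber glass scent bottle, 44 mm across, 100 mm tall, loose bystander. Origin under its centre.
- peg_board: Wooden stand with two pegs carrying two enamel earring studs, 60 x 120 mm, 100 mm tall, loose bystander. Origin under its centre.
Not all that is in view belongs to the job. What is meant by the comb is not brown, and is the smaller of those in its own colour. There is more than one size of the marker_tall; the job needs the smaller.

How it is judged:
On the way, in this order (a step that is already met when the one before it is completed fails the run):
1. the comb lies flat in the tray, released (x of comb in the frame of tray between -0.05 and 0.05 m and y of comb in the frame of tray between -0.05 and 0.05 m and z of comb in the frame of tray below 0.01 m and angle between comb's own z axis and vertical below 0.12 rad and linear speed of comb below 0.03 m/s and contact force between comb and the fingers below 0.1 N), for 0.2 s.
2. the mirror's pointer is opposite the tall marker, the carriage at rest (y of carriage_pointer in the frame of marker_tall between -0.005 and 0.005 m and velocity of joint carriage between -0.01 and 0.01 m/s), for 0.2 s.
At the end, for the whole second after the job is handed in: The comb lies flat (within 7 degrees) and still in the tray, its middle within 50 mm of the tray's middle each way and its underside less than 10 mm above the tray's underside; the carriage is at rest with its pointer within 5 mm, along the rail, of the tall marker (all of step 1 and all of step 2); the robot touches nothing.
It fails at once if the mirror is slid up the rail before the comb has been taken over to the tray (value of joint carriage above 0.08 m and horizontal distance between comb and tray above 0.12 m).
It fails at once if the robot touches the mirror (contact force between mirror and the fingers above 0.5 N or contact force between mirror and the arm above 0.5 N).
It fails at once if the comb is dropped (falls free at more than 0.7 m/s, about 25 mm) (linear speed of comb above 0.7 m/s and contact force between comb and the fingers below 0.05 N).
It fails at once if the tray or a bystander is moved by more than 30 mm (distance of any of kajal, compact, bangles, vase, cream_jar, scent_bottle, peg_board, tray from where it was at the start of the episode above 0.03 m).
It fails at once if a bystander is tipped over (angle between any of kajal, compact, bangles, vase, cream_jar, scent_bottle, peg_board's own z axis and vertical above 0.5 rad).
It also fails if it takes over 61 s, if anything falls off the work surface, if the arm or the gripper's body presses on something with over 40 N, if the wrist force passes 120 N, or if a joint passes its speed limit or range.

## Working session

There is one attempt and no reset: what is moved stays moved. The work goes in short steps, Python scripts to look and compute and a shell command to move; the robot and the scene stay as the last step left them, time stands still between calls to the robot, and variables do not carry over. Pictures are saved under pics/ and viewed, at most 10 in all, crops included, and the job is handed in when it is done.

```bash
mkdir -p pics; ls; python3 - <<'E'
from workcell import telemetry, optics, bot
import cv2
for n in ["scene","top"]:
    cv2.imwrite(f"pics/{n}0.png",optics.snapshot(n)); c=optics.calibration(n); print(n,c)
    for q in ["rail","comb","tray","marker_tall","marker_low","carriage_pointer","carriage_fin","bangles","kajal","compact","vase","cream_jar","scent_bottle","peg_board","mirror"]:
        print(q,[(d['pixel'],round(d['p'],2)) for d in optics.tip_of(q,n)[:4]])
print(telemetry.state(),bot.grip_depth, optics.calibration("wrist"))
E
```

```text
pics
scene {'vfov': 43.232082819628786, 'cx': 279.02485559620385, 'cy': 203.24484941699438, 'k1': -0.07160103917987941, 'pose': array([[-0.49385536, -0.5036785 ,  0.70881228,  1.45588335],
       [ 0.86942364, -0.2724574 ,  0.41215227,  0.58078072],
       [-0.01447109,  0.81980176,  0.57246455,  0.85241679],
       [ 0.        ,  0.        ,  0.        ,  1.        ]])}
rail [([231.9, 252.8], 0.85)]
comb [([412.8, 201.3], 0.95), ([232.1, 240.3], 0.58), ([236.6, 153.7], 0.51)]
tray [([227.5, 194.8], 0.64)]
marker_tall [([305.6, 257.3], 0.71), ([184.6, 199.1], 0.56), ([340.9, 260.8], 0.55), ([135.9, 188.4], 0.47)]
marker_low [([267.8, 245.9], 0.52)]
carriage_pointer [([188.5, 206.0], 0.86)]
carriage_fin [([181.5, 198.0], 0.6)]
bangles [([334.1, 229.6], 0.89)]
kajal [([437.8, 264.7], 0.69)]
compact []
vase [([226.7, 196.0], 0.69), ([150.3, 261.0], 0.57)]
cream_jar [([429.9, 311.3], 0.83), ([232.9, 251.2], 0.36)]
scent_bottle [([265.3, 311.6], 0.94)]
peg_board [([133.6, 187.8], 0.96)]
mirror [([171.2, 214.3], 0.68)]
top {'vfov': 45.207232580672056, 'cx': 269.7413302785202, 'cy': 215.779
[... 1502 characters left out ...]
4152833e+00, 2.50856154e-06, 3.60833125e-01]), 'wrist_force': array([-0.88561733, -0.80951739,  0.83117986]), 'moment': array([ 0.00415248,  0.00673683, -0.02557169]), 'gripper_force': 0.0, 'grip_width': 0.08552692019623093} 0.0187 {'vfov': 58.211718025307306, 'cx': 283.1166087561363, 'cy': 208.60987918024705, 'k1': -0.0818127376556833, 'tool_from_camera': array([[ 1.02662554e-03,  9.62548116e-01,  2.71108964e-01,
         6.89218920e-02],
       [ 9.99999337e-01, -1.12978902e-03,  2.24453810e-04,
         1.32266457e-03],
       [ 5.22343524e-04,  2.71108554e-01, -9.62548637e-01,
        -1.41703327e-01],
       [ 0.00000000e+00,  0.00000000e+00,  0.00000000e+00,
         1.00000000e+00]])}
```

View pictures.

View pics/scene0.png

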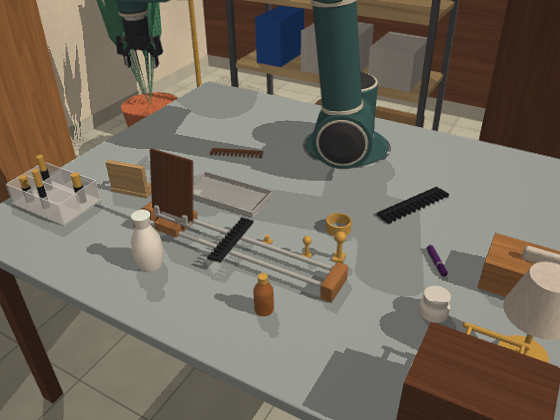

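```bash
python3 -c "
import cv2
a=cv2.imread('pics/top0.png')[100:340,80:450]; cv2.imwrite('pics/top0c.png',cv2.resize(a,None,fx=2.16,fy=2.16,interpolation=cv2.INTER_CUBIC))"
```

```text
(no output)
```

View pics/top0c.png

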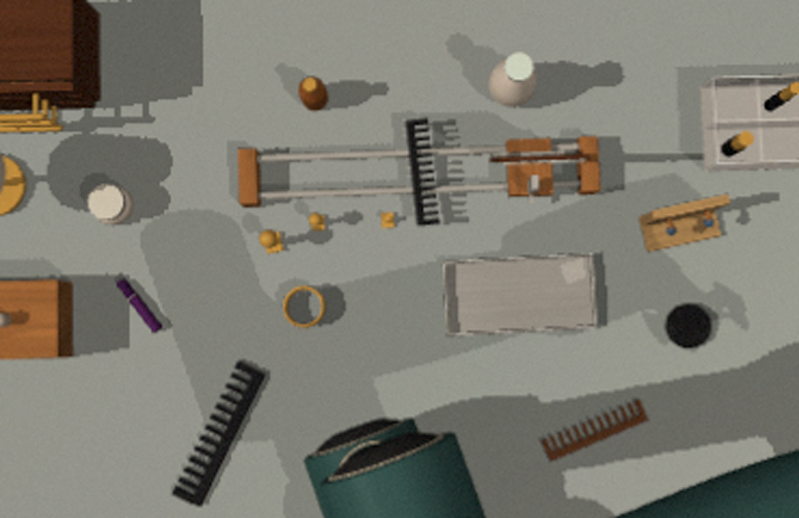

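The pictures show the wanted comb (the small black one) across the rail at crop (422,172). The carriage and mirror are near (530,165), and the tray is at (521,294). The low stub is at (387,219), the smaller ball marker at (316,220), and the larger decoy at (270,240). The rail's axes are close to the world's.

```bash
cat > h.py <<'E'
import numpy as np, cv2
from scipy.spatial.transform import Rotation as R
from workcell import telemetry, optics, bot
def cam(n, s=None):
    c=optics.calibration(n); f=210/np.tan(np.radians(c['vfov']/2))
    if n=='wrist':
        s=s or telemetry.state(); T=np.eye(4); T[:3,:3]=R.from_euler('xyz',s['tcp_rot']).as_matrix(); T[:3,3]=s['tool_pos']
        P=T@c['tool_from_camera']
    else: P=c['pose']
    return c,f,P
def world(px,z,C):
    c,f,P=C; d=(np.array(px,float)-[c['cx'],c['cy']])/f; u=d.copy()
    for _ in range(20): u=d/(1+c['k1']*(u@u))
    r=P[:3,:3]@[u[0],-u[1],-1]; return (P[:3,3]+r*(z-P[2,3])/r[2])
def pix(p,C):
    c,f,P=C; q=P[:3,:3].T@(np.array(p)-P[:3,3]); u=np.array([q[0],-q[1]])/-q[2]
    return u*(1+c['k1']*(u@u))*f+[c['cx'],c['cy']]
E
python3 - <<'E'
from h import *
np.set_printoptions(precision=4,suppress=True)
C=cam('top'); g=lambda x,y:(80+x/2.162,100+y/2.162)
for n,p,z in [("blockL mid",(248,177),.044),("blockR mid",(589,165),.044),("low",(387,218),.022),("tallS ball",(316,219),.05),("tallB ball",(270,238),.06),
 ("tray0",(445,262),.02),("tray1",(592,254),.02),("tray2",(600,325),.02),("tray3",(448,335),.02),("fin top",(535,178),.105),("bangle",(304,306),.03),("compact",(688,325),.018),("peg",(680,220),.05),("comb c",(424,172),.044),("vase",(515,70),.15)]:
    print(n,world(g(*p),z,C)[:2])
im=cv2.imread('pics/top0.png'); m=(im.max(2)<60).astype('uint8')
k,l,s,c=cv2.connectedComponentsWithStats(m)
for i in range(1,k):
    if 60<s[i,4]<3000:
        r=cv2.minAreaRect(np.argwhere(l==i)[:,::-1].astype('float32')); print(s[i],r, [world(p,.044,C)[:2] for p in cv2.boxPoints(r)])
E
```

```text
blockL mid [0.6356 0.2449]
blockR mid [ 0.6386 -0.2959]
low [0.5663 0.0271]
tallS ball [0.5648 0.1385]
tallB ball [0.5359 0.2101]
tray0 [ 0.4931 -0.0634]
tray1 [ 0.4988 -0.2985]
tray2 [ 0.3854 -0.3061]
tray3 [ 0.3768 -0.0643]
fin top [ 0.6113 -0.202 ]
bangle [0.4293 0.1622]
compact [ 0.3813 -0.446 ]
peg [ 0.5459 -0.4339]
comb c [ 0.6354 -0.0339]
vase [ 0.7687 -0.173 ]
[ 68  94  58  57 918] ((105.85527801513672, 134.7242431640625), (44.56757736206055, 71.00749206542969), 42.5633544921875) [array([0.7731, 0.6842]), array([0.9524, 0.5196]), array([0.8432, 0.4078]), array([0.6656, 0.5731])]
[ 49 143  18   8  88] ((57.5, 146.5), (7.0, 17.0), 90.0) [array([0.7843, 0.7399]), array([0.7828, 0.6823]), array([0.7584, 0.6823]), array([0.76  , 0.7398])]
[268 155  15  49 250] ((274.92327880859375, 179.27122497558594), (48.25968551635742, 9.840370178222656), 83.9909896850586) [array([ 0.7188, -0.0069]), array([ 0.7214, -0.0407]), array([ 0.5547, -0.0527]), array([ 0.5522, -0.0192])]
[  0 196  52  77 898] ((25.5, 234.0), (76.0, 51.0), 90.0) [array([0.6061, 0.9026]), array([0.6012, 0.7323]), array([
[... 1346 characters left out ...]
, 0.1302])]
[ 248  300   96   97 2055] ((301.9339904785156, 351.4776916503906), (85.1856460571289, 88.59864044189453), 18.68735122680664) [array([-0.0301,  0.082 ]), array([ 0.2408, -0.0204]), array([ 0.1427, -0.287 ]), array([-0.1251, -0.1808])]
[248 382  10  22  65] ((251.50001525878906, 393.0), (22.452173233032227, 4.110960960388184), 71.56505584716797) [array([-0.0402,  0.0869]), array([-0.0365,  0.0739]), array([-0.1051,  0.0524]), array([-0.1088,  0.0653])]
[329 405  32  15 135] ((344.2267761230469, 412.51031494140625), (6.802819728851318, 33.100284576416016), 66.03751373291016) [array([-0.1536, -0.1784]), array([-0.1139, -0.2795]), array([-0.1338, -0.2876]), array([-0.1734, -0.1866])]
```

```bash
python3 -m jog '[{"wz":0.83},{"wz":0.83},{"x":0.183,"y":-0.431},{"x":0.183,"y":-0.431},{"x":0.183,"y":-0.431},{"x":0.183,"y":-0.431},{"x":0.183,"y":-0.431},{"x":0.183,"y":-0.431},{"x":0.183,"y":-0.431},{"x":0.183,"y":-0.431},{"x":0.183,"y":-0.431},{"x":0.183,"y":-0.431}]'; python3 -m jog '[{"x":0.46,"y":-0.113},{"x":0.46,"y":-0.113},{"x":0.46,"y":-0.113},{"x":0.46,"y":-0.113},{"x":0},{"x":0}]'; python3 - <<'E'
from h import *
np.set_printoptions(precision=4,suppress=True)
s=telemetry.state(); C=cam('wrist',s); im=optics.snapshot('wrist'); cv2.imwrite('pics/w1.png',im); print(s['tool_pos'],s['tcp_rot'],s['clock'])
for q,z in [('comb',.036),('rail',0),('marker_tall',0),('marker_low',0)]:
    print(q,[(d['pixel'],round(d['p'],2),world(d['pixel'],z,C)[:2]) for d in optics.tip_of(q,'wrist')])
E
```

```text
[ 0.2383 -0.6316  0.2313] [3.1415 0.     0.3608] 1.6
comb []
rail []
marker_tall []
marker_low []$[0]: bad value
$[0]: bad value
```

View pics/w1.png

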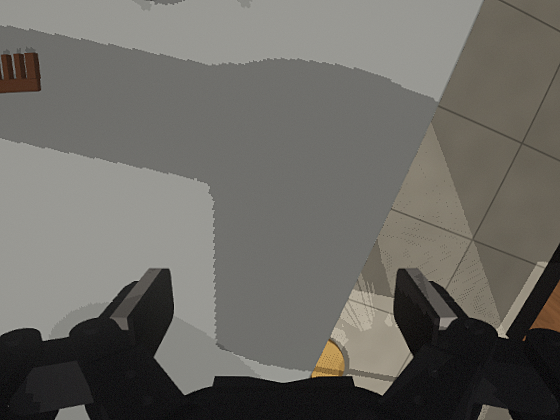

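The moves were refused, probably because each row needs all its keys. The wrist view still shows the start area, with the brown comb at the upper left and the floor at the right.

```bash
python3 -m jog '[{"x":0,"y":0,"z":0,"wx":0,"wy":0,"wz":0.83,"jaw":1},{"x":0,"y":0,"z":0,"wx":0,"wy":0,"wz":0.83,"jaw":1}]'
```

```text
clock: 2.1
tool_pos: [0.2383, -0.6315, 0.2313]
tcp_rot: [-3.142, -0.0, 0.066]
wrist_force: [0.5, -0.1, 0.6]
grip_width: 0.0855
gripper_force: 0.0
```

```bash
python3 -m jog '[{"x":0.183,"y":-0.431,"z":0,"wx":0,"wy":0,"wz":0,"jaw":1},{"x":0.183,"y":-0.431,"z":0,"wx":0,"wy":0,"wz":0,"jaw":1},{"x":0.183,"y":-0.431,"z":0,"wx":0,"wy":0,"wz":0,"jaw":1},{"x":0.183,"y":-0.431,"z":0,"wx":0,"wy":0,"wz":0,"jaw":1},{"x":0.183,"y":-0.431,"z":0,"wx":0,"wy":0,"wz":0,"jaw":1},{"x":0.183,"y":-0.431,"z":0,"wx":0,"wy":0,"wz":0,"jaw":1},{"x":0.183,"y":-0.431,"z":0,"wx":0,"wy":0,"wz":0,"jaw":1},{"x":0.183,"y":-0.431,"z":0,"wx":0,"wy":0,"wz":0,"jaw":1},{"x":0.183,"y":-0.431,"z":0,"wx":0,"wy":0,"wz":0,"jaw":1},{"x":0.183,"y":-0.431,"z":0,"wx":0,"wy":0,"wz":0,"jaw":1},{"x":0,"y":0,"z":0,"wx":0,"wy":0,"wz":0,"jaw":1}]'
```

```text
clock: 3.48
tool_pos: [0.4213, -0.097, 0.2315]
tcp_rot: [-3.141, -0.001, 0.076]
wrist_force: [0.5, 0.4, 0.6]
grip_width: 0.0853
gripper_force: 0.0
```

```bash
python3 -m jog '[{"x":0.44,"y":-0.1,"z":0,"wx":0,"wy":0,"wz":0,"jaw":1},{"x":0.44,"y":-0.1,"z":0,"wx":0,"wy":0,"wz":0,"jaw":1},{"x":0.44,"y":-0.1,"z":0,"wx":0,"wy":0,"wz":0,"jaw":1},{"x":0.44,"y":-0.1,"z":0,"wx":0,"wy":0,"wz":0,"jaw":1},{"x":0,"y":0,"z":0,"wx":0,"wy":0,"wz":0,"jaw":1},{"x":0,"y":0,"z":0,"wx":0,"wy":0,"wz":0,"jaw":1}]';  python3 - <<'E'
from h import *
np.set_printoptions(precision=4,suppress=True)
s=telemetry.state(); C=cam('wrist',s); im=optics.snapshot('wrist'); cv2.imwrite('pics/w2.png',im); print(s['tool_pos'],s['tcp_rot'],s['clock'])
for q,z in [('comb',.036),('rail',0),('marker_tall',0),('marker_low',0)]:
    print(q,[(d['pixel'],round(d['p'],2),world(d['pixel'],z,C)[:2]) for d in optics.tip_of(q,'wrist')])
E
```

```text
clock: 4.22
tool_pos: [0.6275, -0.0381, 0.231]
tcp_rot: [3.141, 0.001, 0.07]
wrist_force: [0.7, -0.6, -0.1]
grip_width: 0.0856
gripper_force: 0.0
[ 0.6275 -0.0381  0.231 ] [3.1415 0.0008 0.0704] 4.225
comb [([276.1, 172.3], 0.72, array([ 0.6354, -0.0323]))]
rail []
marker_tall [([108.2, 224.0], 0.56, array([0.5616, 0.1417]))]
marker_low [([219.4, 226.9], 0.83, array([0.5672, 0.0231])), ([97.3, 330.5], 0.56, array([0.4285, 0.1643]))]
```

View pics/w2.png

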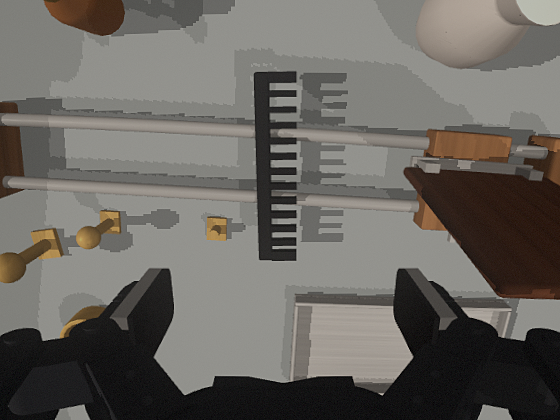

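The wrist view shows the comb from (275,72) to (278,260), the bars crossing it, and the marker feet: small tall (110,221), low (217,228), big (46,243). The tray rim starts at (296,295).

```bash
python3 - <<'E'
from h import *
np.set_printoptions(precision=4,suppress=True)
s=telemetry.state(); C=cam('wrist',s); im=cv2.imread('pics/w2.png')
m=(im.max(2)<65).astype('uint8'); m[262:]=0
k,l,st,c=cv2.connectedComponentsWithStats(m); i=1+st[1:,4].argmax(); print(st[i])
P=np.array([world(p[::-1],.044,C)[:2] for p in np.argwhere(l==i)]).astype('float32')
r=cv2.minAreaRect(P); print('comb',r,cv2.boxPoints(r))
for n,p,z in [('barfarL',(30,120),.036),('barfarR',(420,144),.036),('barnearL',(30,184),.036),('barnearR',(400,206),.036),
 ('tallfoot',(109,221),.005),('ball',(89,237),.050),('lowfoot',(217,228),.005),('bigfoot',(46,243),.005),('tray LT',(297,296),.02),('trayRT',(512,306),.02)]:
    print(n,world(p,z,C)[:2])
E
```

```text
[  404   150   156   112 11124]
comb ((0.6099503040313721, -0.23174798488616943), (0.11302144825458527, 0.1551123857498169), 11.165281295776367) [[ 0.5395 -0.1666]
 [ 0.5695 -0.3188]
 [ 0.6804 -0.2969]
 [ 0.6504 -0.1447]]
barfarL [0.669  0.1955]
barfarR [ 0.6707 -0.1592]
barnearL [0.6088 0.2013]
barnearR [ 0.6121 -0.1496]
tallfoot [0.5667 0.1391]
ball [0.5653 0.1383]
lowfoot [0.5674 0.0254]
bigfoot [0.5362 0.2119]
tray LT [ 0.5035 -0.0623]
trayRT [ 0.5046 -0.2991]
```

```bash
python3 - <<'E'
from h import *
np.set_printoptions(precision=4,suppress=True)
s=telemetry.state(); C=cam('wrist',s); im=cv2.imread('pics/w2.png')
m=(im.max(2)<65).astype('uint8')[60:265,245:305]
k,l,st,c=cv2.connectedComponentsWithStats(m); i=1+st[1:,4].argmax(); print(st[i])
P=np.array([world(p[::-1]+[245,60],.044,C)[:2] for p in np.argwhere(l==i)]).astype('float32')
r=cv2.minAreaRect(P); print('comb',r,cv2.boxPoints(r))
Rt=R.from_euler('xyz',s['tcp_rot']).as_matrix(); print(Rt.T@(np.array([*r[0],.021])-s['tool_pos'])/.12)
E
```

```text
[   9   12   43  189 5227]
comb ((0.6373116374015808, -0.031800299882888794), (0.16901089251041412, 0.03550004959106445), 4.580357551574707) [[ 0.5517 -0.0209]
 [ 0.5545 -0.0562]
 [ 0.723  -0.0427]
 [ 0.7201 -0.0074]]
[ 0.0848 -0.0438  1.7595]
```

```bash
python3 -m jog '[{"x":0.085,"y":-0.044,"z":0,"wx":0,"wy":0,"wz":-0.055,"jaw":1},{"x":0,"y":0,"z":0.4,"wx":0,"wy":0,"wz":0,"jaw":1},{"x":0,"y":0,"z":0.4,"wx":0,"wy":0,"wz":0,"jaw":1},{"x":0,"y":0,"z":0.4,"wx":0,"wy":0,"wz":0,"jaw":1},{"x":0,"y":0,"z":0.3,"wx":0,"wy":0,"wz":0,"jaw":1},{"x":0,"y":0,"z":0.26,"wx":0,"wy":0,"wz":0,"jaw":1},{"x":0,"y":0,"z":0,"wx":0,"wy":0,"wz":0,"jaw":1},{"x":0,"y":0,"z":0,"wx":0,"wy":0,"wz":0,"jaw":-1},{"x":0,"y":0,"z":0,"wx":0,"wy":0,"wz":0,"jaw":-1},{"x":0,"y":0,"z":0,"wx":0,"wy":0,"wz":0,"jaw":-1},{"x":0,"y":0,"z":0,"wx":0,"wy":0,"wz":0,"jaw":-1},{"x":0,"y":0,"z":0,"wx":0,"wy":0,"wz":0,"jaw":-1}]'
```

```text
clock: 5.98
tool_pos: [0.6383, -0.0312, 0.0217]
tcp_rot: [3.141, -0.002, 0.081]
wrist_force: [-1.4, 0.1, 7.5]
grip_width: 0.0342
gripper_force: 58.8
```

```bash
python3 -m jog '[{"x":0,"y":0,"z":-0.15,"wx":0,"wy":0,"wz":0,"jaw":-1},{"x":0,"y":0,"z":-0.3,"wx":0,"wy":0,"wz":0,"jaw":-1},{"x":0,"y":0,"z":-0.3,"wx":0,"wy":0,"wz":0,"jaw":-1},{"x":0,"y":0,"z":-0.25,"wx":0,"wy":0,"wz":0,"jaw":-1},{"x":-0.346,"y":0,"z":0,"wx":0,"wy":0,"wz":0,"jaw":-1},{"x":-0.346,"y":0,"z":0,"wx":0,"wy":0,"wz":0,"jaw":-1},{"x":-0.346,"y":0,"z":0,"wx":0,"wy":0,"wz":0,"jaw":-1},{"x":-0.346,"y":0,"z":0,"wx":0,"wy":0,"wz":0,"jaw":-1},{"x":-0.346,"y":0,"z":0,"wx":0,"wy":0,"wz":0,"jaw":-1},{"x":0,"y":0.377,"z":0,"wx":0,"wy":0,"wz":0,"jaw":-1},{"x":0,"y":0.377,"z":0,"wx":0,"wy":0,"wz":0,"jaw":-1},{"x":0,"y":0.377,"z":0,"wx":0,"wy":0,"wz":0,"jaw":-1}]'
python3 -m jog '[{"x":0,"y":0,"z":0,"wx":0,"wy":0,"wz":-0.96,"jaw":-1},{"x":0,"y":0,"z":0,"wx":0,"wy":0,"wz":-0.96,"jaw":-1},{"x":0,"y":0,"z":0,"wx":0,"wy":0,"wz":-0.96,"jaw":-1},{"x":0,"y":0,"z":0,"wx":0,"wy":0,"wz":-0.96,"jaw":-1},{"x":0,"y":0,"z":0,"wx":0,"wy":0,"wz":-0.96,"jaw":-1},{"x":0,"y":0,"z":0,"wx":0,"wy":0,"wz":-0.96,"jaw":-1},{"x":0,"y":0,"z":0,"wx":0,"wy":0,"wz":-0.96,"jaw":-1},{"x":0,"y":0,"z":0,"wx":0,"wy":0,"wz":-0.96,"jaw":-1},{"x":0,"y":0,"z":0,"wx":0,"wy":0,"wz":-0.96,"jaw":-1},{"x":0,"y":0,"z":0,"wx":0,"wy":0,"wz":0,"jaw":-1}]'
python3 - <<'E'
from h import *
np.set_printoptions(precision=4,suppress=True)
s=telemetry.state(); C=cam('wrist',s); a=optics.snapshot('wrist'); b=optics.snapshot('scene'); cv2.imwrite('pics/w3.png',np.hstack([cv2.resize(a,(400,300)),cv2.resize(b[80:350,60:420],(400,300))])); cv2.imwrite('pics/w3full.png',a);print(s['tool_pos'],s['tcp_rot'],s['clock'])
E
```

```text
clock: 7.48
tool_pos: [0.4416, -0.1846, 0.1418]
tcp_rot: [3.141, -0.002, 0.081]
wrist_force: [0.7, -0.1, 0.1]
grip_width: 0.0342
gripper_force: 59.8
clock: 8.72
tool_pos: [0.4417, -0.1832, 0.1412]
tcp_rot: [3.141, 0.001, 1.588]
wrist_force: [-0.1, -0.1, -0.7]
grip_width: 0.0338
gripper_force: 59.9
[ 0.4417 -0.1832  0.1412] [3.1406 0.0005 1.5877] 8.725
```

View pics/w3.png

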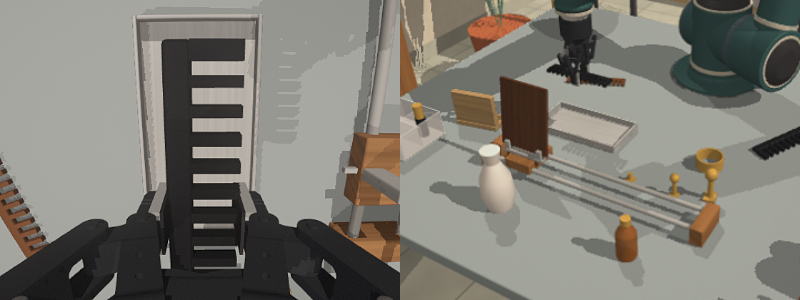

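```bash
python3 - <<'E'
from h import *
np.set_printoptions(precision=4,suppress=True)
C=cam('wrist')
for p in [(192,24),(363,22),(201,200),(355,200)]: print(world(p,.02,C)[:2])
E
python3 -m jog '[{"x":0,"y":0,"z":0.3,"wx":0,"wy":0,"wz":0,"jaw":-1},{"x":0,"y":0,"z":0.3,"wx":0,"wy":0,"wz":0,"jaw":-1},{"x":0,"y":0,"z":0.3,"wx":0,"wy":0,"wz":0,"jaw":-1},{"x":0,"y":0,"z":0.12,"wx":0,"wy":0,"wz":0,"jaw":-1},{"x":0,"y":0,"z":0.04,"wx":0,"wy":0,"wz":0,"jaw":-1},{"x":0,"y":0,"z":0.03,"wx":0,"wy":0,"wz":0,"jaw":-1},{"x":0,"y":0,"z":0,"wx":0,"wy":0,"wz":0,"jaw":-1}]'
```

```text
[ 0.3815 -0.0658]
[ 0.4926 -0.063 ]
[ 0.3833 -0.1839]
[ 0.4943 -0.1823]
clock: 9.7
tool_pos: [0.4421, -0.1834, 0.0101]
tcp_rot: [3.141, 0.001, 1.588]
wrist_force: [-1.1, -0.1, -1.1]
grip_width: 0.0341
gripper_force: 59.9
```

```bash
python3 -m jog '[{"x":0,"y":0,"z":0.02,"wx":0,"wy":0,"wz":0,"jaw":-1},{"x":0,"y":0,"z":0.015,"wx":0,"wy":0,"wz":0,"jaw":-1},{"x":0,"y":0,"z":0,"wx":0,"wy":0,"wz":0,"jaw":-1}]'
python3 -m jog '[{"x":0,"y":0,"z":0.01,"wx":0,"wy":0,"wz":0,"jaw":-1},{"x":0,"y":0,"z":0,"wx":0,"wy":0,"wz":0,"jaw":-1}]'
```

```text
clock: 10.07
tool_pos: [0.4416, -0.1832, 0.005]
tcp_rot: [-3.141, -0.0, 1.589]
wrist_force: [-0.3, 1.0, -1.3]
grip_width: 0.034
gripper_force: 59.9
clock: 10.32
tool_pos: [0.4416, -0.1832, 0.0038]
tcp_rot: [-3.142, -0.0, 1.589]
wrist_force: [0.2, -1.1, -0.4]
grip_width: 0.0342
gripper_force: 59.9
```

```bash
for i in 1; do python3 -m jog '[{"x":0,"y":0,"z":0.012,"wx":0,"wy":0,"wz":0,"jaw":-1},{"x":0,"y":0,"z":0,"wx":0,"wy":0,"wz":0,"jaw":-1}]'; done
python3 -m jog '[{"x":0,"y":0,"z":0.012,"wx":0,"wy":0,"wz":0,"jaw":-1},{"x":0,"y":0,"z":0,"wx":0,"wy":0,"wz":0,"jaw":-1}]'
```

```text
clock: 10.58
tool_pos: [0.4418, -0.1833, 0.0033]
tcp_rot: [3.142, 0.0, 1.589]
wrist_force: [-5.1, 2.2, 11.7]
grip_width: 0.0342
gripper_force: 66.5
clock: 10.82
tool_pos: [0.4419, -0.1833, 0.0032]
tcp_rot: [-3.142, -0.0, 1.589]
wrist_force: [-16.1, 7.8, 32.4]
grip_width: 0.0343
gripper_force: 77.5
```

```bash
python3 -m jog '[{"x":0,"y":0,"z":-0.025,"wx":0,"wy":0,"wz":0,"jaw":-1},{"x":0,"y":0,"z":0,"wx":0,"wy":0,"wz":0,"jaw":-1}]'
python3 -m jog '[{"x":0,"y":0,"z":0,"wx":0,"wy":0,"wz":0,"jaw":0.15},{"x":0,"y":0,"z":0,"wx":0,"wy":0,"wz":0,"jaw":0.15},{"x":0,"y":0,"z":0,"wx":0,"wy":0,"wz":0,"jaw":0.15},{"x":0,"y":0,"z":0,"wx":0,"wy":0,"wz":0,"jaw":0.15}]'
python3 -m jog '[{"x":0,"y":0,"z":-0.2,"wx":0,"wy":0,"wz":0,"jaw":0.15},{"x":0,"y":0,"z":-0.3,"wx":0,"wy":0,"wz":0,"jaw":0.15},{"x":0,"y":0,"z":-0.4,"wx":0,"wy":0,"wz":0,"jaw":0.15},{"x":0,"y":0,"z":-0.4,"wx":0,"wy":0,"wz":0,"jaw":0.15},{"x":0,"y":0,"z":-0.4,"wx":0,"wy":0,"wz":0,"jaw":0.15},{"x":0,"y":0,"z":0,"wx":0,"wy":0,"wz":0,"jaw":0.15}]'
python3 - <<'E'
from h import *
np.set_printoptions(precision=4,suppress=True)
s=telemetry.state(); C=cam('wrist',s); a=optics.snapshot('wrist'); b=optics.snapshot('scene'); cv2.imwrite('pics/w4.png',np.hstack([cv2.resize(a,(400,300)),cv2.resize(b[80:350,60:420],(400,300))])); cv2.imwrite('pics/w4full.png',a);print(s['tool_pos'],s['tcp_rot'],s['clock'])
for q,z in [('comb',.004),('tray',0)]:
    print(q,[(d['pixel'],round(d['p'],2),world(d['pixel'],z,C)[:2]) for d in optics.tip_of(q,'wrist')])
E
```

```text
clock: 11.08
tool_pos: [0.4418, -0.1832, 0.0041]
tcp_rot: [3.141, 0.0, 1.589]
wrist_force: [0.7, -0.8, 0.4]
grip_width: 0.0346
gripper_force: 59.9
clock: 11.58
tool_pos: [0.4417, -0.1832, 0.004]
tcp_rot: [-3.142, -0.0, 1.589]
wrist_force: [-0.2, 0.2, 0.8]
grip_width: 0.0494
gripper_force: 0.0
clock: 12.32
tool_pos: [0.4427, -0.1837, 0.2119]
tcp_rot: [3.136, 0.003, 1.589]
wrist_force: [0.2, 0.3, -0.7]
grip_width: 0.0492
gripper_force: 0.0
[ 0.4427 -0.1837  0.2119] [3.1364 0.0026 1.5886] 12.325
comb [([283.8, 178.6], 0.73, array([ 0.4452, -0.1856])), ([70.4, 276.6], 0.72, array([ 0.2242, -0.2927])), ([442.8, 208.8], 0.47, array([ 0.6017, -0.2125]))]
tray [([277.0, 173.8], 0.67, array([ 0.4387, -0.1819]))]
```

View pics/w4.png

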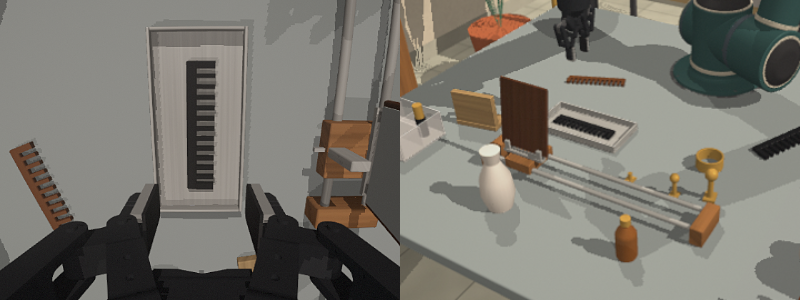

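The comb lies flat in the tray, and the carriage with its pointer shows at about (442,210) in the full wrist picture. Next I measure the fin.

```bash
python3 - <<'E'
from h import *
np.set_printoptions(precision=4,suppress=True)
s=telemetry.state(); C=cam('wrist',s)
for q,z in [('carriage_pointer',.04),('carriage_fin',.085)]:
    print(q,[(d['pixel'],round(d['p'],2),world(d['pixel'],z,C)[:2]) for d in optics.tip_of(q,'wrist')])
a=cv2.imread('pics/w4full.png')[150:330,400:560]; cv2.imwrite('pics/w4c.png',cv2.resize(a,None,fx=3.3,fy=3.3,interpolation=cv2.INTER_CUBIC))
print(pix([.58,-.2025,.04],C),pix([.604,-.2025,.105],C),pix([.604,-.2025,.085],C))
E
```

```text
carriage_pointer [([441.4, 210.4], 0.62, array([ 0.5786, -0.201 ]))]
carriage_fin [([489.9, 223.9], 0.61, array([ 0.5977, -0.1984]))]
[442.7634 212.0651] [511.5976 238.2493] [496.794  229.1896]
```

View pics/w4c.png

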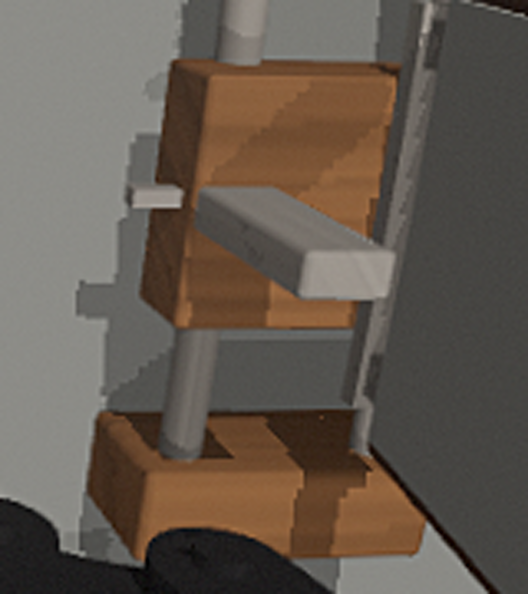

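```bash
python3 -m jog '[{"x":0,"y":0,"z":0,"wx":0,"wy":0,"wz":1,"jaw":1},{"x":0,"y":0,"z":0,"wx":0,"wy":0,"wz":1,"jaw":1},{"x":0,"y":0,"z":0,"wx":0,"wy":0,"wz":1,"jaw":1},{"x":0,"y":0,"z":0,"wx":0,"wy":0,"wz":1,"jaw":1},{"x":0,"y":0,"z":0,"wx":0,"wy":0,"wz":1,"jaw":1},{"x":0,"y":0,"z":0,"wx":0,"wy":0,"wz":1,"jaw":1},{"x":0,"y":0,"z":0,"wx":0,"wy":0,"wz":1,"jaw":1},{"x":0,"y":0,"z":0,"wx":0,"wy":0,"wz":1,"jaw":1},{"x":0,"y":0,"z":0,"wx":0,"wy":0,"wz":1,"jaw":1},{"x":0,"y":0,"z":0,"wx":0,"wy":0,"wz":0,"jaw":1}]'
python3 -m jog '[{"x":0,"y":0,"z":0,"wx":0,"wy":1,"wz":0,"jaw":1},{"x":0,"y":0,"z":0,"wx":0,"wy":1,"wz":0,"jaw":1},{"x":0,"y":0,"z":0,"wx":0,"wy":1,"wz":0,"jaw":1},{"x":0,"y":0,"z":0,"wx":0,"wy":1,"wz":0,"jaw":1},{"x":0,"y":0,"z":0,"wx":0,"wy":0,"wz":0,"jaw":1}]'
python3 - <<'E'
from h import *
np.set_printoptions(precision=4,suppress=True)
s=telemetry.state(); Rt=R.from_euler('xyz',s['tcp_rot']).as_matrix(); print(Rt,s['q'])
d=Rt.T@(np.array([.614,-.2,.0707])-s['tool_pos'])/.12; print(d)
yaw=.007;t=np.radians(40); G=np.array([[np.cos(t),0,np.sin(t)],[0,-1,0],[np.sin(t),0,-np.cos(t)]]); G=R.from_euler('z',yaw).as_matrix()@G
print(np.degrees(R.from_matrix(Rt.T@G).as_rotvec())/10)
E
```

```text
clock: 13.88
tool_pos: [0.4415, -0.1831, 0.2073]
tcp_rot: [-3.141, 0.001, 0.019]
wrist_force: [0.1, 0.2, 0.0]
grip_width: 0.0857
gripper_force: 0.0
clock: 14.5
tool_pos: [0.4402, -0.1835, 0.2065]
tcp_rot: [3.139, -0.698, 0.02]
wrist_force: [-0.7, -0.4, 1.0]
grip_width: 0.0851
gripper_force: 0.0
[[ 0.7662  0.0183  0.6424]
 [ 0.0153 -0.9998  0.0102]
 [ 0.6424  0.0021 -0.7663]] [-0.7139 -0.7388  2.2574  0.4967  1.1172  0.7335]
[0.3803 0.1617 1.7961]
[-0.0325  0.0025  0.0571]
```

```bash
python3 -m jog '[{"x":0.19,"y":0.08,"z":0.2,"wx":0,"wy":0,"wz":0,"jaw":1},{"x":0.19,"y":0.08,"z":0.3,"wx":0,"wy":0,"wz":0,"jaw":1},{"x":0,"y":0,"z":0.3,"wx":-0.033,"wy":0,"wz":0.057,"jaw":1},{"x":0,"y":0,"z":0,"wx":0,"wy":0,"wz":0,"jaw":1},{"x":0,"y":0,"z":0,"wx":0,"wy":0,"wz":0,"jaw":1}]'
python3 - <<'E'
from h import *
np.set_printoptions(precision=4,suppress=True)
s=telemetry.state(); C=cam('wrist',s); a=optics.snapshot('wrist'); cv2.imwrite('pics/w5.png',a);print(s['tool_pos'],s['tcp_rot'],s['clock'],s['q'])
for q,z in [('carriage_pointer',.04),('carriage_fin',.085)]:
    print(q,[(d['pixel'],round(d['p'],2),world(d['pixel'],z,C)[:2]) for d in optics.tip_of(q,'wrist')])
Rt=C[2]; Rt=R.from_euler('xyz',s['tcp_rot']).as_matrix(); print(Rt.T@(np.array([.614,-.2,.0707])-s['tool_pos'])/.12)
print(pix([.603,-.2,.105],C))
E
```

```text
clock: 15.12
tool_pos: [0.539, -0.2005, 0.1644]
tcp_rot: [-3.14, -0.697, 0.008]
wrist_force: [-1.0, -0.4, 0.4]
grip_width: 0.0853
gripper_force: 0.0
[ 0.539  -0.2005  0.1644] [-3.1403 -0.6967  0.008 ] 15.125 [-0.583  -0.4427  2.1522  0.4816  0.8853  0.7758]
carriage_pointer [([288.3, 264.3], 0.75, array([ 0.579 , -0.2049]))]
carriage_fin [([284.7, 209.7], 0.71, array([ 0.6042, -0.2018]))]
[-0.0216  0.0023  1.0001]
[281.8109 198.3729]
```

View pics/w5.png

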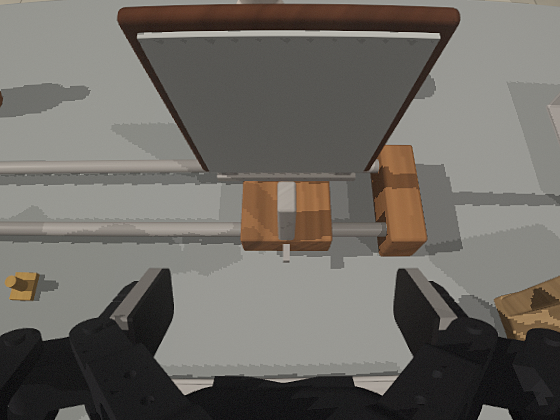

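The fin stands between the open fingers at (287,200), the pointer is at (286,255), and the mirror is clear above.

```bash
python3 -m jog '[{"x":-0.02,"y":0.022,"z":0.2,"wx":0,"wy":0,"wz":0,"jaw":1},{"x":0,"y":0,"z":0.3,"wx":0,"wy":0,"wz":0,"jaw":1},{"x":0,"y":0,"z":0.3,"wx":0,"wy":0,"wz":0,"jaw":1},{"x":0,"y":0,"z":0.2,"wx":0,"wy":0,"wz":0,"jaw":1},{"x":0,"y":0,"z":0,"wx":0,"wy":0,"wz":0,"jaw":1}]'
python3 -m jog '[{"x":0,"y":0,"z":0,"wx":0,"wy":0,"wz":0,"jaw":-1},{"x":0,"y":0,"z":0,"wx":0,"wy":0,"wz":0,"jaw":-1},{"x":0,"y":0,"z":0,"wx":0,"wy":0,"wz":0,"jaw":-1},{"x":0,"y":0,"z":0,"wx":0,"wy":0,"wz":0,"jaw":-1},{"x":0,"y":0,"z":0,"wx":0,"wy":0,"wz":0,"jaw":-1},{"x":0,"y":0,"z":0,"wx":0,"wy":0,"wz":0,"jaw":-1},{"x":0,"y":0,"z":0,"wx":0,"wy":0,"wz":0,"jaw":-1}]'
python3 - <<'E'
from h import *
np.set_printoptions(precision=4,suppress=True)
s=telemetry.state(); Rt=R.from_euler('xyz',s['tcp_rot']).as_matrix(); u=np.array([-.007,1,0]); print(s['tool_pos'],s['tcp_rot'],s['moment'],Rt.T@u*(.1385-s['tool_pos'][1])/.12)
E
```

```text
clock: 15.9
tool_pos: [0.6138, -0.2024, 0.0695]
tcp_rot: [-3.138, -0.696, 0.005]
wrist_force: [-0.4, -0.1, 0.4]
grip_width: 0.0853
gripper_force: 0.0
clock: 16.77
tool_pos: [0.6139, -0.2028, 0.0709]
tcp_rot: [-3.14, -0.698, 0.005]
wrist_force: [-10.9, 0.3, 8.6]
grip_width: 0.0112
gripper_force: 58.4
[ 0.6139 -0.2028  0.0709] [-3.1395 -0.6984  0.0054] [0.0965 0.7716 0.1149] [-0.0036 -2.8439  0.0029]
```

```bash
python3 -m jog '[{"x":0,"y":-0.1,"z":0,"wx":0,"wy":0,"wz":0,"jaw":-1},{"x":0,"y":-0.2,"z":0,"wx":0,"wy":0,"wz":0,"jaw":-1},{"x":0,"y":-0.2,"z":0,"wx":0,"wy":0,"wz":0,"jaw":-1},{"x":0,"y":0,"z":0,"wx":0,"wy":0,"wz":0,"jaw":-1}]'
python3 -m jog '[{"x":0,"y":-0.2,"z":0,"wx":0,"wy":0,"wz":0,"jaw":-1},{"x":0,"y":-0.2,"z":0,"wx":0,"wy":0,"wz":0,"jaw":-1},{"x":0,"y":-0.2,"z":0,"wx":0,"wy":0,"wz":0,"jaw":-1},{"x":0,"y":-0.2,"z":0,"wx":0,"wy":0,"wz":0,"jaw":-1},{"x":0,"y":-0.2,"z":0,"wx":0,"wy":0,"wz":0,"jaw":-1},{"x":0,"y":0,"z":0,"wx":0,"wy":0,"wz":0,"jaw":-1}]'
```

```text
clock: 17.27
tool_pos: [0.6134, -0.1413, 0.0709]
tcp_rot: [-3.139, -0.698, 0.007]
wrist_force: [-12.4, 2.5, 8.2]
grip_width: 0.0109
gripper_force: 61.0
clock: 18.02
tool_pos: [0.6125, -0.0211, 0.0709]
tcp_rot: [-3.139, -0.698, 0.007]
wrist_force: [-13.2, 1.5, 7.3]
grip_width: 0.0114
gripper_force: 62.0
```

```bash
python3 -m jog '[{"x":0,"y":-0.2,"z":0,"wx":0,"wy":0,"wz":0,"jaw":-1},{"x":0,"y":-0.2,"z":0,"wx":0,"wy":0,"wz":0,"jaw":-1},{"x":0,"y":-0.2,"z":0,"wx":0,"wy":0,"wz":0,"jaw":-1},{"x":0,"y":-0.2,"z":0,"wx":0,"wy":0,"wz":0,"jaw":-1},{"x":0,"y":-0.2,"z":0,"wx":0,"wy":0,"wz":0,"jaw":-1},{"x":0,"y":-0.2,"z":0,"wx":0,"wy":0,"wz":0,"jaw":-1},{"x":0,"y":-0.12,"z":0,"wx":0,"wy":0,"wz":0,"jaw":-1},{"x":0,"y":0,"z":0,"wx":0,"wy":0,"wz":0,"jaw":-1}]'
python3 - <<'E'
from h import *
np.set_printoptions(precision=4,suppress=True)
s=telemetry.state(); C=cam('wrist',s); a=optics.snapshot('wrist'); b=optics.snapshot('scene'); cv2.imwrite('pics/w6w.png',a);cv2.imwrite('pics/w6s.png',b)
S=cam('scene'); T=cam('top'); top=optics.snapshot('top'); cv2.imwrite('pics/w6t.png',top)
print(s['tool_pos'],pix([.58,s['tool_pos'][1],.04],S),pix([.566,.1385,.05],S))
c=b[200:290,240:380]; w=a
cv2.imwrite('pics/w6.png',np.hstack([cv2.resize(a,(400,300)),cv2.resize(b[200:290,250:370],(400,300),interpolation=cv2.INTER_CUBIC)]))
for q,z in [('carriage_pointer',.04),('marker_tall',0),('marker_low',0)]:
  for n,K in (('wrist',C),('scene',S)):
    print(q,n,[(d['pixel'],round(d['p'],2),world(d['pixel'],z,K)[:2]) for d in optics.tip_of(q,n)])
E
```

```text
clock: 19.02
tool_pos: [0.6112, 0.1369, 0.0709]
tcp_rot: [-3.139, -0.697, 0.006]
wrist_force: [-12.4, 2.3, 5.8]
grip_width: 0.011
gripper_force: 62.0
[0.6112 0.1369 0.0709] [303.405  246.6229] [306.7309 240.3375]
carriage_pointer wrist [([284.4, 361.0], 0.9, array([0.5792, 0.1351]))]
carriage_pointer scene [([335.4, 228.0], 0.33, array([0.4769, 0.1737]))]
marker_tall wrist [([274.9, 390.9], 0.6, array([0.565 , 0.1401]))]
marker_tall scene [([338.3, 256.6], 0.77, array([0.53  , 0.2079]))]
marker_low wrist []
marker_low scene []
```

View pics/w6.png

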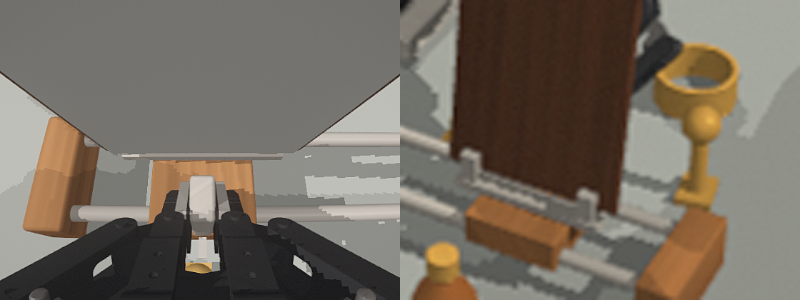

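```bash
python3 - <<'E'
from h import *
np.set_printoptions(precision=4,suppress=True,linewidth=200)
C=cam('wrist'); a=cv2.imread('pics/w6w.png'); h=cv2.cvtColor(a,cv2.COLOR_BGR2HSV)
m=((h[...,1]>110)&(h[...,2]>90)&(h[...,0]>10)&(h[...,0]<35)).astype('uint8'); m[:340]=0; m[:,:220]=0;m[:,340:]=0
for r in range(362,392,3):
    q=np.where(m[r])[0]; print(r,(q.min(),q.max(),len(q)) if len(q) else None)
g=a.sum(2)//3
for r in range(330,366,5): print(r,g[r,262:306:2])
for p in [(277,375),(279,375),(275,375)]: print(p,world(p,.05,C)[:2],world(p,.061,C)[:2])
E
```

```text
362 None
365 None
368 (np.int64(259), np.int64(295), 37)
371 (np.int64(260), np.int64(295), 36)
374 (np.int64(259), np.int64(295), 37)
377 (np.int64(259), np.int64(295), 37)
380 (np.int64(269), np.int64(296), 28)
383 None
386 None
389 None
330 [39 40 35 49 78 89 88 91 87 85 76 73 61 66 67 78 71 66 59 30 40 38]
335 [ 38  36  29 114 117 118 117 114 170 201 191 197 197 180 116 121 123 124 122  25  38  37]
340 [ 41  39  18 205 188 189 189 189 192 197 196 197 197 196 187 190 188 189 200  17  49  53]
345 [ 35  35  40 201 188 188 188 189 193 197 196 196 197 196 188 188 188 188 197  82  35  41]
350 [ 27  35  76 196 189 190 190 188 195 197 198 197 198 196 188 188 188 188 195 117  32  37]
355 [196 194 187 190 189 189 188 189 194 197 197 198 197 197 188 189 190 189 190 189 194 195]
360 [170 190 188 189 188 189 190 190 199 203 203 203 203 201 188 189 189 189 189 189 190 190]
365 [171 174 165 168 165 169 169 170 171 170 172 170 171 168 180 189 190 190 191 191 192 193]
(277, 375) [0.5731 0.1373] [0.5731 0.1371]
(279, 375) [0.5731 0.1364] [0.5731 0.1363]
(275, 375) [0.5731 0.1381] [0.5731 0.1379]
```

```bash
python3 - <<'E'
from h import *
np.set_printoptions(precision=4,suppress=True,linewidth=200)
C=cam('wrist'); a=cv2.imread('pics/w6w.png')
print(telemetry.state()['tool_pos'],world((283.3,358),.04,C))
for p in [(.566,.139,.061),(.566,.139,.05),(.566,.139,.005)]: print(pix(p,C))
cv2.imwrite('pics/w7.png',cv2.resize(a[320:400,230:340],(770,560),interpolation=cv2.INTER_CUBIC))
E
```

```text
[0.6112 0.136  0.0709] [0.5805 0.1347 0.04  ]
[271.8618 394.0494]
[272.6576 392.854 ]
[275.0699 389.2277]
```

View pics/w7.png

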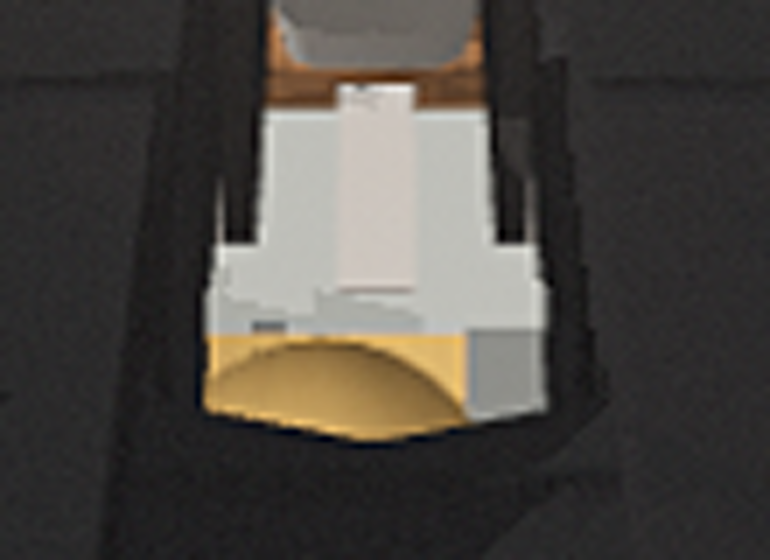

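The crop shows the pointer centred at column 283.7, with its tip at row 361. The ball's arc is centred near column 276.5, and the foot's right edge is at column 296.7.

```bash
python3 - <<'E'
from h import *
C=cam('wrist'); s=telemetry.state(); print(world((296.7,372),.005,C), world((283.7,361),.04,C),world((283.7,340),.04,C), s['tool_pos'])
for y in (.134,.136,.138,.14):
    f=lambda b:np.linalg.norm
    th=np.linspace(0,2*np.pi,40); pts=np.array([[.566+.011*np.sin(p)*np.cos(t),y+.011*np.sin(p)*np.sin(t),.05+.011*np.cos(p)] for t in th for p in np.linspace(0,np.pi,20)])
    q=np.array([pix(p,C) for p in pts]); i=q[:,1].argmin(); r=q[(abs(q[:,1]-376)<3)]
    print(y,'apex',q[i],'width@376',r[:,0].min(),r[:,0].max())
# same for w2 view foot: which foot side is along y
E
```

```text
[0.57475609 0.12747203 0.005     ] [0.57918212 0.13446222 0.04      ] [0.58846977 0.13452852 0.04      ] [0.61124072 0.13596253 0.07091549]
0.134 apex [284.70873238 365.54806272] width@376 263.3608289531614 305.9265999385041
0.136 apex [280.03615273 365.50995816] width@376 258.64870198530105 301.20841386582526
0.138 apex [275.3644143  365.46774348] width@376 253.93915524383667 296.4893676681454
0.14 apex [270.69388447 365.42142347] width@376 249.2325684072148 291.76984400615675
```

```bash
python3 -m jog '[{"x":0,"y":-0.028,"z":0,"wx":0,"wy":0,"wz":0,"jaw":-1},{"x":0,"y":0,"z":0,"wx":0,"wy":0,"wz":0,"jaw":-1},{"x":0,"y":0,"z":0,"wx":0,"wy":0,"wz":0,"jaw":-1}]'
python3 - <<'E'
from h import *
s=telemetry.state(); C=cam('wrist',s); a=optics.snapshot('wrist'); cv2.imwrite('pics/w8.png',a); print(s['tool_pos'])
g=a.mean(2)
r=(a[348:360,:,2].astype(int)-a[348:360,:,1]).mean(0); print('pointer R-G',[(i,round(r[i])) for i in range(266,304)])
h=cv2.cvtColor(a,cv2.COLOR_BGR2HSV)
for row in (368,370,372,374,376,378): print(row, a[row,258:304:3].mean(1).astype(int))
E
```

```text
clock: 19.85
tool_pos: [0.6112, 0.1392, 0.0709]
tcp_rot: [-3.139, -0.697, 0.005]
wrist_force: [-13.3, 1.3, 6.3]
grip_width: 0.0108
gripper_force: 62.2
[0.61123545 0.13916506 0.07092835]
pointer R-G [(266, 0), (267, -1), (268, 0), (269, 0), (270, 0), (271, 0), (272, 0), (273, 0), (274, 0), (275, 0), (276, -1), (277, 0), (278, 4), (279, 8), (280, 7), (281, 7), (282, 7), (283, 7), (284, 7), (285, 7), (286, 7), (287, 7), (288, 7), (289, 3), (290, -1), (291, -1), (292, -1), (293, 0), (294, 0), (295, 0), (296, 0), (297, 0), (298, 0), (299, 0), (300, 0), (301, 1), (302, 1), (303, 1)]
368 [ 19 174 156 156 159 165 166 143 146 165 172 175 169 167 162 140]
370 [ 22 174 154 155 147 102 105 104 103  90  75 145 175 169 164 143]
372 [ 21 175 156 142 116 117 122 119 116 108  95  89 113 174 167 141]
374 [ 11 174 158 123 131 129 133 130 129 120 109  99  95 126 171 141]
376 [  9 175 122 135 141 139 142 142 138 129 119 110 102  91 158 140]
378 [ 20 144 149 149 147 146 148 146 144 138 129 117 110 103  93 157]
```

```bash
python3 -m jog '[{"x":0,"y":-0.009,"z":0,"wx":0,"wy":0,"wz":0,"jaw":-1},{"x":0,"y":0,"z":0,"wx":0,"wy":0,"wz":0,"jaw":-1},{"x":0,"y":0,"z":0,"wx":0,"wy":0,"wz":0,"jaw":-1},{"x":0,"y":0,"z":0,"wx":0,"wy":0,"wz":0,"jaw":0},{"x":0,"y":0,"z":0,"wx":0,"wy":0,"wz":0,"jaw":0},{"x":0,"y":0,"z":0,"wx":0,"wy":0,"wz":0,"jaw":0},{"x":0,"y":0,"z":0,"wx":0,"wy":0,"wz":0,"jaw":0}]'
python3 -m jog '[{"x":0,"y":0,"z":-0.1,"wx":0,"wy":0,"wz":0,"jaw":0},{"x":0,"y":0,"z":-0.2,"wx":0,"wy":0,"wz":0,"jaw":0},{"x":0,"y":0,"z":-0.3,"wx":0,"wy":0,"wz":0,"jaw":0},{"x":0,"y":0,"z":-0.3,"wx":0,"wy":0,"wz":0,"jaw":0},{"x":0,"y":0,"z":-0.3,"wx":0,"wy":0,"wz":0,"jaw":0},{"x":0,"y":0,"z":0,"wx":0,"wy":0,"wz":0,"jaw":0},{"x":0,"y":0,"z":0,"wx":0,"wy":0,"wz":0,"jaw":0}]'
python3 - <<'E'
from h import *
np.set_printoptions(precision=4,suppress=True,linewidth=200)
s=telemetry.state(); C=cam('wrist',s); a=optics.snapshot('wrist'); cv2.imwrite('pics/w9.png',a); print(s['tool_pos'])
for q,z in [('carriage_pointer',.04),('carriage_fin',.085),('marker_tall',0)]:
    print(q,[(d['pixel'],round(d['p'],2),world(d['pixel'],z,C)[:2]) for d in optics.tip_of(q,'wrist')])
for y in (.137,.14): print(pix([.58,y,.04],C),pix([.566,y,.05],C),pix([.603,y,.105],C))
h=cv2.cvtColor(a,cv2.COLOR_BGR2HSV); m=((h[...,1]>120)&(h[...,2]>70)&(h[...,0]>17)&(h[...,0]<32)).astype('uint8')
k,l,st,c=cv2.connectedComponentsWithStats(m)
for i in range(1,k):
    if st[i,4]>40: print(st[i],c[i])
E
```

```text
clock: 20.78
tool_pos: [0.6117, 0.1402, 0.071]
tcp_rot: [-3.139, -0.698, 0.005]
wrist_force: [0.1, -0.6, 0.1]
grip_width: 0.0427
gripper_force: 0.0
clock: 21.65
tool_pos: [0.519, 0.1394, 0.1811]
tcp_rot: [-3.139, -0.698, 0.005]
wrist_force: [0.7, -0.7, -0.1]
grip_width: 0.0425
gripper_force: 0.0
[0.519  0.1394 0.1811]
carriage_pointer [([285.1, 247.7], 0.65, array([0.578 , 0.1375])), ([409.9, 275.6], 0.27, array([0.555 , 0.0377]))]
carriage_fin [([283.3, 194.3], 0.76, array([0.6043, 0.1391])), ([285.1, 249.6], 0.23, array([0.5617, 0.1375]))]
marker_tall [([281.8, 275.4], 0.98, array([0.5651, 0.1403]))]
[285.7556 245.4118] [285.7132 258.3463] [286.2532 183.0362]
[282.0916 245.3885] [281.8661 258.3211] [281.8822 183.0123]
[270 247  27  42 868] [283.1452 267.3652]
[396 261  26  27 573] [408.2513 274.0576]
[162 273  28  31 511] [173.2231 287.2955]
```

```bash
python3 - <<'E'
from h import *
C=cam('wrist'); a=cv2.imread('pics/w9.png'); h=cv2.cvtColor(a,cv2.COLOR_BGR2HSV)
m=((h[...,1]>120)&(h[...,2]>70)&(h[...,0]>17)&(h[...,0]<32))
for r in range(246,292,3):
    q=np.where(m[r,255:310])[0]+255; print(r,q.min() if len(q) else 0,q.max() if len(q) else 0, (q.min()+q.max())/2 if len(q) else 0)
for r in (238,241,244): print(r,a[r,268:300].mean(1).astype(int), (a[r,268:300,2].astype(int)-a[r,268:300,1]))
print('fin',a[185,262:306].mean(1).astype(int))
E
```

```text
246 0 0 0
249 276 290 283.0
252 273 293 283.0
255 271 295 283.0
258 270 296 283.0
261 270 296 283.0
264 271 295 283.0
267 273 294 283.5
270 273 294 283.5
273 273 293 283.0
276 273 294 283.5
279 273 294 283.5
282 273 294 283.5
285 273 294 283.5
288 275 294 284.5
291 0 0 0
238 [167 168 168 168 167 169 169 170 156 116 120 113 132 163 166 164 164 167
 158 120 117 118 121 119 121 120 120 118 120 120 120 119] [-4 -3 -4 -3 -3 -3 -4 -4 -3 -3 -3 -3  3  6  8  8  8  8  5  1 -3 -2 -2 -2
 -2 -1 -4 -2 -2 -2 -1 -3]
241 [157 157 158 157 156 157 158 161 149 108 113 110 130 160 167 164 164 168
 157 119 112 116 115 113 114 114 115 114 116 114 115 115] [ 1  0  0 -2  0  1  1  0  1  1  2 -1  4  7  8  7  7  8  7  1  0  0 -1  1
  1  0  0  1  1  1  0  0]
244 [158 157 157 156 158 158 157 158 157 159 160 160 161 166 166 166 166 169
 160 128 105 106 108 106 133 164 162 161 161 162 163 161] [-1  0 -1  1  0  1  0  1 -1  0  0  0  2  6  7  7  6  7  7  4 -1  1  0  0
 -1  0  0  0  0 -1  0  0]
fin [ 93  93  96  97 100  98 108 114 113 116 117 116 110 140 170 169 169 169
 168 169 167 166 166 167 168 168 167 166 151 119 104 117 116 117 119 123
 121 118 114 112 111 115 115 113]
```

Pointer centre (column 283.2) and ball centre (column 283.0) agree, and the arm is clear. I'm handing in.

```bash
python3 -c "
from workcell import bot
print(bot.job_done())"
```

```text
the job is handed in; nothing more can be done
None
```

The comb lies flat in the steel tray and the mirror's pointer stands opposite the smaller tall marker (within about 0.3 mm in the last wrist picture); the job is handed in, and no verdict was returned.

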